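Fit the slotted chuck to the trimming wheel

TASK

Lift the chuck with the two slots in its flange out of its wooden block and fit it to the trimming wheel: lower its tapered shank into the spindle, turn it under light pressure until the slots drop over the two drive dogs, then press it fully home against the stiff ejector pin and let go. Never bear on the spindle with more than 40 N, and leave the plain chuck, the jar and the clay pot where they stand.

Things in the scene. Friction and masses are not known exactly. Their poses are not given: they have to be found in the camera images.
- chuck: The slotted chuck, aluminium, 0.36 to 0.54 kg. Origin: centre of its flange's underside; z up its axis. Flange 84 mm in diameter, 12 mm thick. Two slots 13 mm wide, cut through the flange and open at its rim, lie at the chuck's +y and -y, from 26 mm off the axis outwards (a half turn makes no difference). It stands in a block, flange resting on the block's top.
- spigot (a point): On the slotted chuck, mid-height of its gripping spigot, 36 mm above the chuck's origin; axes as the chuck's. The spigot stands 12 to 57 mm above the flange's underside, 46 mm in diameter, with two upright flats 36 mm apart that face the chuck's +x and -x: grip across these.
- shank_end (a point): On the slotted chuck, end of the tapered steel shank, 42 mm below the chuck's origin. The shank is 34 mm in diameter at the flange and 22 mm at 40 mm below it.
- wheel: The trimming wheel, fixed: grey drum 250 mm in diameter, 86 mm high, with a control box on its +x side (to 205 mm from the axis, 65 mm high). Origin: on the table on the spindle axis; z up. On the drum stands the spindle nose, a steel cylinder 84 mm in diameter, its flat face 136 mm above the table, a tapered bore in its middle and two drive dogs on the face.
- mouth (a point): Centre of the bore's mouth, level with the nose's flat face; axes as the wheel's. The bore is 35 mm wide there (bevelled to 38), with the shank's own taper, about 0.5 mm play all round when home. Home: flange underside on the face, chuck origin at this point.
- dog_tops (a point): On the axis, 10 mm above the face, level with the dogs' tops (bevelled). The dogs, 10 mm wide, stand opposite each other, 28 to 40.5 mm off the axis. Their angle is not measured: the line through them lies up to 0.55 rad either way from the wheel's y axis. A brake holds the spindle (slips at 0.8 N m). A chuck whose slots miss the dogs rests on them here, 10 mm too high.
- pin_top (a point): On the bore's axis, 37 mm below the mouth: where the top of the ejector pin (12 mm thick) stands at the start. The shank's end meets it when the chuck is 5 mm from home. It is stiff: it yields at about 12 N in all, part of which is the chuck's own weight. It has no spring and stays where it is pushed.
- plain_chuck: Another aluminium chuck in its own block, to be left alone: same flange 84 mm in diameter but without slots, and a round spigot 54 mm in diameter, 34 mm high. Origin: centre of the flange's underside.
- block_slotted: The wooden block that the slotted chuck stands in, fixed: 100 x 100 x 60 mm with a round hole of 41 mm straight down. Origin: centre of its underside. The other block, under the plain chuck, is alike; which of the two stands nearer the wheel varies.
- jar: Amber glass jar with a white cap, 68 mm in diameter, 85 mm high; bystander. Origin: centre of its foot.
- pot: Small terracotta pot, 84 mm wide, 75 mm high; bystander. Origin: centre of its foot.
Not all that is in view belongs to the job. What is shaped like the chuck but pink is not meant.

How it is judged (in metres and radians):
On the way, in this order (a step that is already met when the one before it is completed fails the run):
1. the slotted chuck is lifted clear of its block (height (world z) of chuck above 0.11 m), for 0.1 s.
2. the slotted chuck is home in the spindle, slots over the dogs (z of chuck in the frame of mouth below 0.0018 m and horizontal distance between chuck and mouth below 0.0025 m and angle between chuck's own z axis and vertical below 0.03 rad), for 0.2 s.
At the end, for the whole second after the job is handed in: The slotted chuck is home in the spindle: the underside of its flange lies within 1.8 mm of the nose face, its axis within 2.5 mm of the bore's axis and within 0.03 rad of upright, at rest and released (all of step 2 and z of chuck in the frame of mouth above -0.003 m and linear speed of chuck below 0.01 m/s and contact force between chuck and the fingers below 0.1 N); the robot touches nothing.
It fails at once if the chuck bears on the trimming wheel with more than 40 N (contact force between chuck and wheel above 40 N).
It fails at once if the plain chuck is moved more than 20 mm (distance of plain_chuck from where it was at the start of the episode above 0.02 m).
It fails at once if the jar is moved more than 30 mm (distance of jar from where it was at the start of the episode above 0.03 m).
It fails at once if the pot is moved more than 30 mm (distance of pot from where it was at the start of the episode above 0.03 m).
It also fails if it takes over 64 s, if anything falls off the work surface, if the arm or the gripper's body presses on something with over 40 N, if the wrist force passes 120 N, or if a joint passes its speed limit or range.

ROBOT

A 6-joint arm with a two-finger parallel gripper is mounted at the origin on the work surface. World frame = base frame: x ahead of the robot, y to its left, z up, the work surface at z = 0. Lengths are in mm, angles in rad, forces in N, time in s.
With the tool pointing down it reaches from about 300 to 850 mm from the base axis. Payload 5.4 kg.
Tool frame: the origin (TCP) lies between the finger pads; the fingertips stand 22 mm ahead of it and the grasp point (between the pads) lies 3 mm ahead of it; z points along the fingers, x is the direction in which the jaws open and shut, and the axes are right-handed (so a half turn about z gives the same grasp; the last joint's range is limited). The gripper opens to 85 mm and grips with 20 to 120 N. Pads are 22 mm wide; open, the fingers measure 114 mm over their backs; the gripper's body (76 mm by 85 mm) begins 54 mm behind the grasp point. The pads swing forward as they close: fully open they stand 13 mm farther back than shut.
Start: joints at [0.965, 0.158, 1.597, -0, 1.386, -0.21], TCP at [221.697, 530.525, 253.299] pointing down, gripper open.
Joint ranges: [-2.91, 2.91], [-0.94, 2.29], [0.18, 2.7], [-1.29, 4.43], [0.17, 2.64], [-3, 3]. Speed limits (rad/s): [2.57, 2.57, 3.14, 3.14, 3.14, 3.14].

INTERFACE

Orientations are given as a unit quaternion [x, y, z, w].
In Python, from plant import env gives the robot as it stands.
- The arm moves only by the tool play_rows, never from a script. Its argument "rows" is a list of rows, each a list of 3 entries, a list of its own where there are three numbers: the shift along the world's x, y, z in units of 0.3 m (1.0 is 0.3 m), then the turn, a rotation vector about the world's x, y, z in units of pi rad (1.0 is pi rad), then the opening, from 0 (shut) to 1 (fully open). A call has 1 to 10 rows; each row shifts and turns the commanded pose from where the row before left it; what a row does not reach is not made up. A row lasts 1/12 s, in which the tool goes at most 41.7 mm and 7.16 degrees, less where a joint would pass 70% of its speed; a pose out of reach is approached as far as the arm can. A call with a number of a shift or a turn outside -1 to 1 is refused whole. A call with a gripper value outside its range is refused whole. The fingers move at their own pace and stop on an object; "grip_force" is the grip in N (left out, the last holds). Time passes only in rows, so rows that do not move let the fingers close. It gives the time, the measured TCP pose, the force and the opening at its end, in the units of the state.
- env.get_obs(): the state, without advancing time (a new reading comes with each control period).
- env.grab_frame(name): name is "scene" or "top"; returns a dict with "image" (384x512x3 uint8, red, green, blue), "fx", "fy", "cx", "cy" (pixels), "k1" (the pictures are not rectified: a ray, as slopes to the right and down, at radius r is drawn at 1 + k1 r^2 times it, then the intrinsics apply), "T" (4x4, takes a point from camera to world coordinates). Camera axes: x right, y down, z forward; pixel columns grow to the right and rows downward; lengths in mm; the calibration is good to about 2 mm. A picture is of the moment at which its call begins. There is no depth.
- env.hand_in(): hands the job in, once; it reports no verdict.
The state is a dict: "time_s": time; "qpos": joint angles; "joint_velocities": joint speeds; "tau": joint torques, N m; "tcp_pos": TCP position; "ee_rot": TCP orientation; "ft_force": force on the tool from outside, world axes, zero at the start; "wrist_torque": the same for the moment, N m; "width": finger opening in mm.
Only numpy, scipy, OpenCV 4.12 (cv2) and the standard library are available. Lean on these libraries where they do the work, as an engineer would, in place of code of your own. Each camera call takes 0.05 s, during which the arm holds its last target.

## Working session

There is one attempt and no reset: what is moved stays moved. The work goes in short steps, Python scripts to look and compute and a tool call to move; the robot and the scene stay as the last step left them, time stands still between calls to the robot, and variables do not carry over. Pictures are saved under pics/ and viewed, and the job is handed in when it is done.

Besides the shell and the picture viewer there is one more tool, called after "Request:" as name(argument=value, ...), one argument or row to a line, values as JSON. play_rows: Moves the arm, as the interface text tells. Shifts and turns lie within -1 to 1; 1 stands for 0.3 m of shift or pi rad of turn. Its arguments: {"type":"object","properties":{"rows":{"type":"array"},"grip_force":{"type":"number"}},"required":["rows"]}

```bash
ls; mkdir -p pics
cat > h.py <<'E'
import numpy as np, cv2, pickle
from plant import env
def grab(n,f):
    d=env.grab_frame(n); pickle.dump(d,open(f'pics/{f}.pkl','wb')); cv2.imwrite(f'pics/{f}.png',d['image'][:,:,::-1]); return d
def K(d): return np.array([[d['fx'],0,d['cx']],[0,d['fy'],d['cy']],[0,0,1.]])
def ray(d,u,v):
    p=cv2.undistortPoints(np.array([[[u,v]]],float),K(d),np.array([d['k1'],0,0,0,0.]))[0,0]
    T=np.array(d['T']); r=T[:3,:3]@np.array([p[0],p[1],1]); return T[:3,3],r/np.linalg.norm(r)
def onz(d,u,v,z):
    o,r=ray(d,u,v); return o+r*(z-o[2])/r[2]
def tri(a,b):
    (o1,r1),(o2,r2)=a,b
    A=np.stack([r1,-r2],1); s=np.linalg.lstsq(A,o2-o1,rcond=None)[0]
    p,q=o1+s[0]*r1,o2+s[1]*r2; return (p+q)/2,np.linalg.norm(p-q)
def proj(d,P):
    T=np.linalg.inv(np.array(d['T'])); p=T[:3,:3]@np.array(P,float)+T[:3,3]
    x,y=p[0]/p[2],p[1]/p[2]; k=1+d['k1']*(x*x+y*y); return d['fx']*x*k+d['cx'],d['fy']*y*k+d['cy']
E
cat > /dev/null
python3 - <<'E'
from h import *
for n in('scene','top'):
    d=grab(n,n+'0'); print(n,d['fx'],d['cx'],d['cy'],d['k1'],np.round(d['T'],3).tolist())
print(env.get_obs())
E
```

```text
pics
scene 397.05433489223424 252.23849308961616 197.4197866289936 -0.1069148668406936 [[-0.573, 0.668, -0.475, 1060.41], [0.819, 0.455, -0.349, 159.273], [-0.017, -0.589, -0.808, 913.957], [0.0, 0.0, 0.0, 1.0]]
top 354.9255892716901 255.3101862635143 195.54076849069676 -0.06475898948245418 [[-0.0, -0.99, 0.142, 458.04], [-1.0, 0.001, 0.001, -170.29], [-0.001, -0.142, -0.99, 1139.149], [0.0, 0.0, 0.0, 1.0]]
{'time_s': 0.1, 'qpos': array([ 9.64892387e-01,  1.58992564e-01,  1.59813693e+00,  1.82667800e-05,
        1.38621554e+00, -2.10085646e-01]), 'joint_velocities': array([-0.00142457, -0.00298291, -0.00086737, -0.00105095,  0.00081869,
       -0.00168013]), 'tau': array([-1.43337758e-03, -3.96989930e+01, -3.32339716e+01, -3.81854161e-04,
        4.17570001e-03, -8.19794707e-06]), 'tcp_pos': array([221.4035179 , 530.10222035, 252.39632571]), 'ee_rot': array([ 8.32335685e-01,  5.54271178e-01, -8.17831532e-04,  3.14536139e-04]), 'ft_force': array([ 0.90309124, -1.0883358 , -0.81387693]), 'wrist_torque': array([ 0.03351023,  0.06812774, -0.06826342]), 'width': 85.4315440599212}
```

View pics/scene0.png

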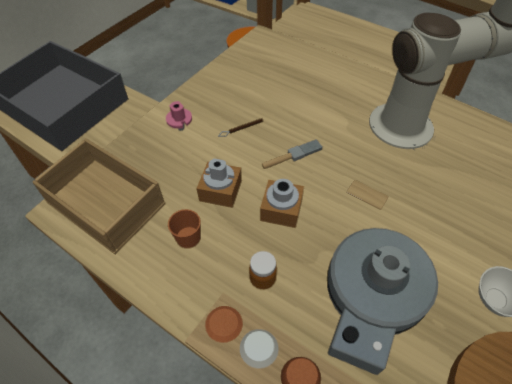

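View pics/top0.png

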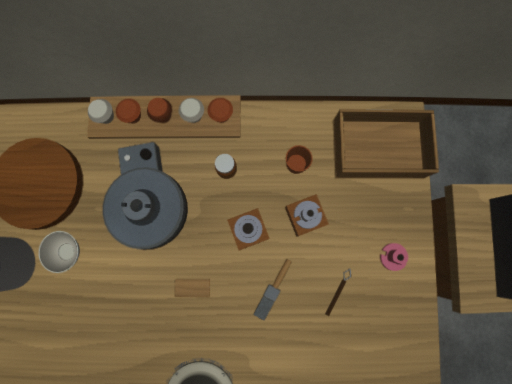

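Run:
```python
import cv2
def z(f,x0,y0,w,h,s,o):
    cv2.imwrite(f'pics/{o}.png',cv2.resize(cv2.imread(f'pics/{f}.png')[y0:y0+h,x0:x0+w],None,fx=s,fy=s,interpolation=cv2.INTER_CUBIC))
z('scene0',190,145,120,85,6,'c1');z('scene0',330,225,110,85,6,'c2')
z('top0',220,185,120,75,6,'c3');z('top0',95,140,100,80,7,'c4')
```

```text
(no output)
```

View pics/c1.png

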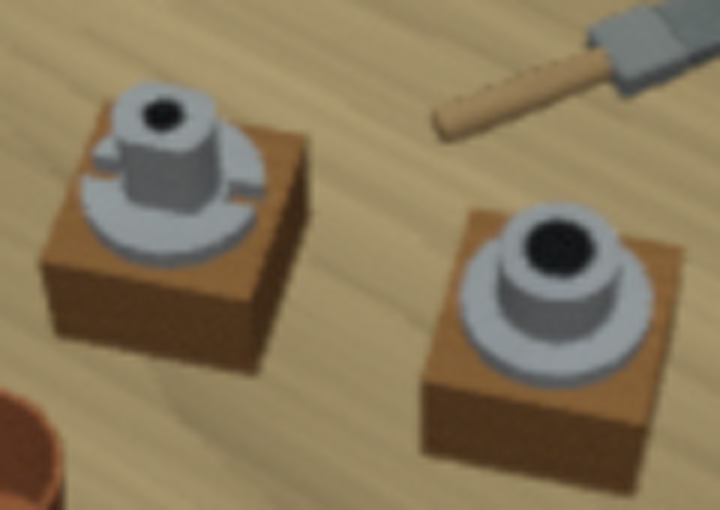

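View pics/c2.png

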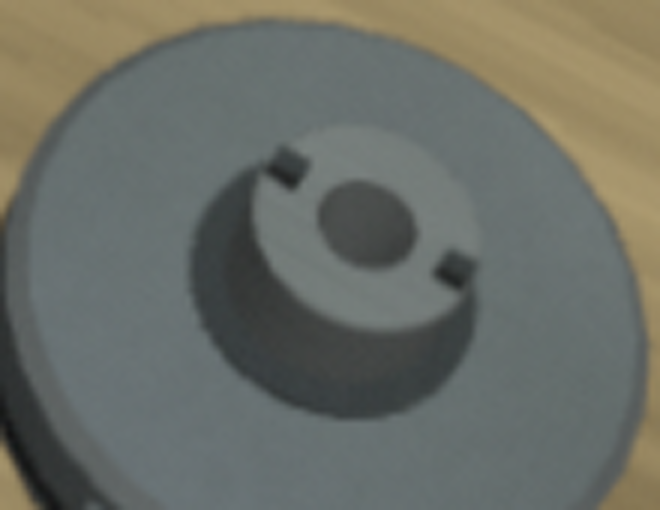

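View pics/c3.png

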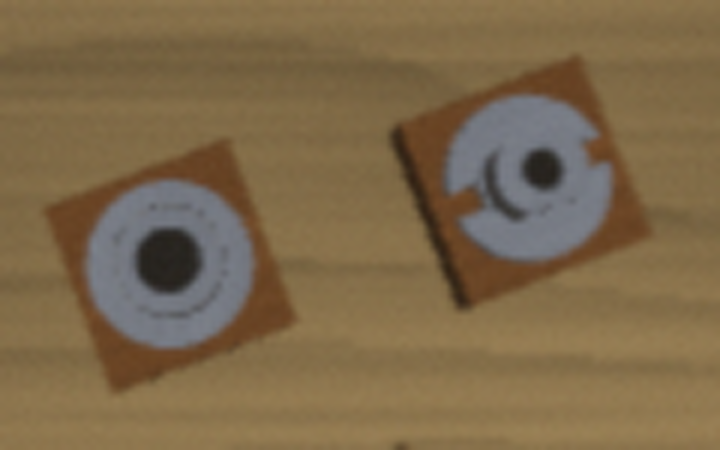

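View pics/c4.png

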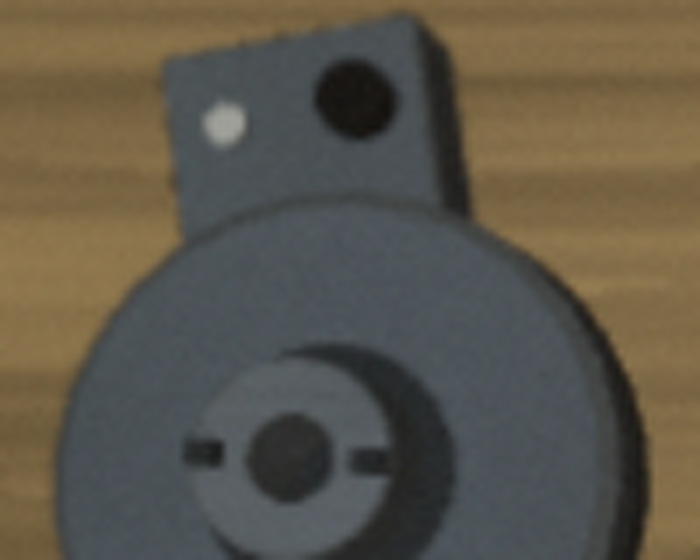

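```bash
cat > m.py <<'E'
from h import *
def hole(d,u,v,w=9,thr=None):
    g=cv2.cvtColor(d['image'],cv2.COLOR_RGB2GRAY); x0,y0=int(u)-w,int(v)-w; s=8
    c=cv2.resize(g[y0:y0+2*w+1,x0:x0+2*w+1],None,fx=s,fy=s,interpolation=cv2.INTER_CUBIC)
    cu,cv_=(u-x0+.5)*s,(v-y0+.5)*s
    t=thr or cv2.threshold(c,0,255,cv2.THRESH_OTSU)[0]
    cs,_=cv2.findContours((c<t).astype('uint8'),cv2.RETR_LIST,cv2.CHAIN_APPROX_NONE)
    best=[k for k in cs if cv2.pointPolygonTest(k,(cu,cv_),False)>=0]
    k=min(best,key=cv2.contourArea); e=cv2.fitEllipse(k)
    return x0+(e[0][0]+.5)/s-.5,y0+(e[0][1]+.5)/s-.5,e[1][0]/s,e[1][1]/s,t
E
python3 - <<'E'
from m import *
import pickle
S=pickle.load(open('pics/scene0.pkl','rb'));T=pickle.load(open('pics/top0.pkl','rb'))
for n,a,b in(('spig',(217,164),(310,213)),('bore',(391,262.5),(136.4,205)),('plain',(283,186),(248,228))):
  for th in(None,50,70):
    try:
        h1=hole(S,*a,thr=th);h2=hole(T,*b,thr=th)
        print(n,np.round(h1,2),np.round(h2,2),*[np.round(x,1) for x in tri(ray(S,*h1[:2]),ray(T,*h2[:2]))])
    except Exception as e: print(n,th,e)
E
```

```text
spig [216.73 163.77   5.8    7.38 109.  ] [309.96 212.77   6.79   7.22  90.  ] [ 553.8 -327.2  116.3] 0.6
spig [216.67 163.79   4.11   5.55  50.  ] [309.9  212.73   5.03   5.44  50.  ] [ 553.9 -327.2  116.4] 0.4
spig [216.71 163.77   4.74   6.18  70.  ] [309.93 212.77   6.     6.4   70.  ] [ 553.8 -327.2  116.4] 0.5
bore [390.73 262.15  13.66  17.19  96.  ] [136.04 205.03  12.16  12.75  69.  ] [574.5 173.6 133.7] 0.4
bore 50 min() iterable argument is empty
bore 70 min() iterable argument is empty
plain [282.74 185.96   9.61  11.76  91.  ] [247.57 227.93  10.74  10.94  79.  ] [ 510.8 -146.5  105.2] 0.7
plain [282.73 185.93   8.3   10.37  50.  ] [247.49 227.91   9.35   9.72  50.  ] [ 510.8 -146.3  105.5] 0.4
plain [282.73 185.94   8.96  11.08  70.  ] [247.56 227.92  10.39  10.58  70.  ] [ 510.8 -146.5  105.3] 0.6
```

```bash
python3 - <<'E'
from m import *
S=pickle.load(open('pics/scene0.pkl','rb'));T=pickle.load(open('pics/top0.pkl','rb'))
# slots
for nm,d,(u,v),w in(('S',S,(218,175),20),('T',T,(308,214.5),18)):
    s=8;x0,y0=u-w,int(v)-w
    c=cv2.resize(d['image'][y0:y0+2*w,x0:x0+2*w],None,fx=s,fy=s,interpolation=cv2.INTER_CUBIC)
    hsv=cv2.cvtColor(c,cv2.COLOR_RGB2HSV); wood=((hsv[...,1]>95)).astype('uint8')
    sil=1-wood; cs,_=cv2.findContours(sil,cv2.RETR_EXTERNAL,cv2.CHAIN_APPROX_NONE)
    k=max([k for k in cs if cv2.pointPolygonTest(k,(w*s,w*s),False)>=0],key=cv2.contourArea)
    hull=cv2.convexHull(k); m=np.zeros(wood.shape,'uint8'); cv2.fillPoly(m,[hull],1); ring=m*wood
    n,lab,st,ce=cv2.connectedComponentsWithStats(ring)
    P=[]
    for i in sorted(range(1,n),key=lambda i:-st[i,4])[:3]:
        p=(ce[i]+.5)/s-.5+[x0,y0]; P.append(p); print(nm,st[i,4]/64,p, onz(d,*p,66)[:2])
    o=c[:,:,::-1].copy(); o[ring>0]=(0,0,255); cv2.drawContours(o,[hull],-1,(0,255,0)); cv2.imwrite(f'pics/sl{nm}.png',o)
    q=[onz(d,*p,66) for p in P[:2]]; r=q[0]-q[1]; print('slot line angle',np.arctan2(r[1],r[0]),np.linalg.norm(r),(q[0]+q[1])[:2]/2)
# dogs
D={}
for nm,d,pts in(('S',S,[(330+287/6,225+168/6),(330+456/6,225+270/6)]),('T',T,[(95+203/7,140+453/7),(95+372/7,140+461/7)])):
    g=cv2.cvtColor(d['image'],cv2.COLOR_RGB2GRAY)
    for i,(u,v) in enumerate(pts):
        w=6;s=8;x0,y0=int(round(u))-w,int(round(v))-w
        c=cv2.resize(g[y0:y0+2*w+1,x0:x0+2*w+1],None,fx=s,fy=s,interpolation=cv2.INTER_CUBIC)
        big=cv2.resize(d['image'][y0:y0+2*w+1,x0:x0+2*w+1],None,fx=24,fy=24,interpolation=cv2.INTER_CUBIC); cv2.imwrite(f'pics/dog{nm}{i}.png',big[:,:,::-1])
        D[nm,i]=(u-.5,v-.5)
cv2.imwrite('pics/dogs.png',np.vstack([np.hstack([cv2.imread(f'pics/dog{n}{i}.png') for i in(0,1)]) for n in 'ST'])[:600,:])
E
python3 - <<'E'
import cv2,numpy as np
a=cv2.imread('pics/slS.png');b=cv2.imread('pics/slT.png');b=cv2.resize(b,(320,320));cv2.imwrite('pics/sl.png',np.hstack([cv2.resize(a,(320,320)),b]))
E
```

```text
S 80.625 [203.18088663 174.58938953] [ 574.02957821 -364.46428394]
S 37.140625 [233.78909865 168.25139356] [ 507.9064496  -307.70907117]
S 2.609375 [232.6133982  179.10965569] [ 541.02689536 -287.15385746]
slot line angle -0.709308027498613 87.1402450888107 [ 540.9680139  -336.08667755]
T 18.234375 [296.76301414 218.35148886] [ 541.71868776 -294.81542219]
T 11.234375 [319.20019124 209.6269993 ] [ 568.19118298 -363.67164249]
T 0.296875 [315.12171053 226.30592105] [ 517.53935769 -350.05455947]
slot line angle 1.9378352072364198 73.76972331550232 [ 554.95493537 -329.24353234]
```

View pics/sl.png

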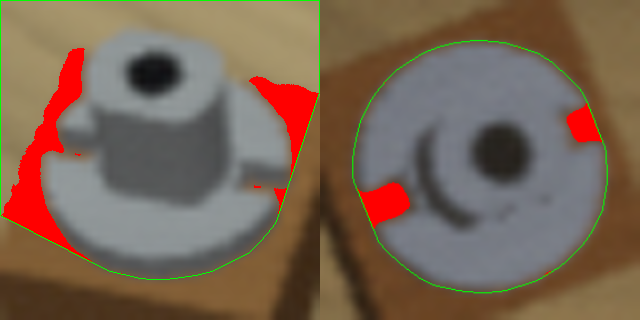

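View pics/dogs.png

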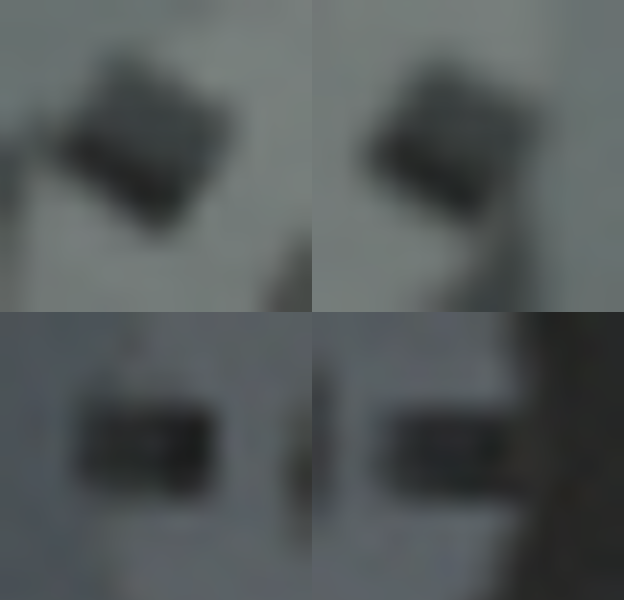

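Run:
```python
from m import *
S=pickle.load(open('pics/scene0.pkl','rb'));T=pickle.load(open('pics/top0.pkl','rb'))
g=255-cv2.cvtColor(T['image'],cv2.COLOR_RGB2GRAY).astype(float)
P=[]
for cols,r0 in((range(123,127),204.5),(range(147,150),205)):
    out=[]
    for c in cols:
        col=g[200:211,c]; b=np.median(np.r_[g[198:202,c],g[209:212,c]]); w=np.clip(g[200:211,c]-b-15,0,None); out.append((w*np.arange(200,211)).sum()/w.sum())
    print(np.round(out,2)); P.append((np.mean(cols),np.mean(out)))
a,b=[onz(T,*p,144) for p in P]; r=a-b; print('dogs T',np.arctan2(r[1],r[0]),a,b,(a+b)/2)
# S by dog-top centre estimates
p0=(330+287/6-.5,225+165/6-.5);p1=(330+457/6-.5,225+267/6-.5)
a,b=[onz(S,*p,144) for p in(p0,p1)]; r=a-b; print('dogs S',np.arctan2(r[1],r[0]),np.linalg.norm(r),(a+b)/2)
for n,s,t in(('jar',(263,261),(225,160)),('pot',(185,220),(298,155))): print(n,tri(ray(S,*s),ray(T,*t)))
```

```text
[204.28 204.25 204.34 204.27]
[205.48 205.54 205.53]
dogs T 1.5195829156014664 [575.45722099 203.36575183 144.        ] [571.97013106 135.3359007  144.        ] [573.71367602 169.35082627 144.        ]
dogs S -1.621661714474091 69.09909836055556 [576.16109994 173.02640999 144.        ]
jar (array([714.11420317, -74.4133373 ,  94.45160775]), np.float64(7.708339498517613))
pot (array([ 729.67220347, -295.88350707,   93.96513358]), np.float64(6.532387636104747))
```

Request:
play_rows(
  rows=[
    [[0.1, -0.13, 0.1], [0, 0, 0], 1],
    [[0.1, -0.13, 0.06], [0, 0, -0.02], 1],
    [[0.09, -0.13, 0], [0, 0, -0.02], 1],
    [[0.09, -0.13, 0], [0, 0, -0.02], 1],
    [[0.09, -0.13, 0], [0, 0, -0.02], 1],
    [[0.09, -0.13, 0], [0, 0, -0.02], 1],
    [[0.09, -0.13, 0], [0, 0, -0.02], 1],
    [[0.09, -0.13, 0], [0, 0, -0.02], 1],
    [[0.09, -0.13, 0], [0, 0, -0.02], 1],
    [[0.09, -0.13, 0], [0, 0, -0.02], 1],
  ],
)

```text
time_s: 0.93
tcp_pos: [457.5, 195.3, 289.0]
ee_rot: [0.954, 0.299, -0.0, -0.0]
ft_force: [0.5, 0.5, 0.5]
width: 85.5
```

Request:
play_rows(
  rows=[
    [[0.02, -0.12, 0], [0, 0, -0.02], 1],
    [[0.02, -0.12, 0], [0, 0, -0.02], 1],
    [[0.02, -0.12, 0], [0, 0, -0.02], 1],
    [[0.02, -0.12, 0], [0, 0, -0.0167], 1],
    [[0.02, -0.12, 0], [0, 0, 0], 1],
    [[0.02, -0.12, 0], [0, 0, 0], 1],
    [[0.02, -0.12, 0], [0, 0, 0], 1],
    [[0.02, -0.12, 0], [0, 0, 0], 1],
    [[0, 0, 0], [0, 0, 0], 1],
    [[0, 0, 0], [0, 0, 0], 1],
  ],
)

```text
time_s: 1.77
tcp_pos: [504.7, -92.2, 288.6]
ee_rot: [0.983, 0.182, -0.001, -0.0]
ft_force: [0.3, 0.1, -0.8]
width: 85.8
```

Request:
play_rows(
  rows=[
    [[0.02, -0.11, 0], [0, 0, 0], 1],
    [[0.02, -0.11, 0], [0, 0, 0], 1],
    [[0.02, -0.11, 0], [0, 0, 0], 1],
    [[0.02, -0.11, 0], [0, 0, 0], 1],
    [[0.02, -0.11, 0], [0, 0, 0], 1],
    [[0.02, -0.11, 0], [0, 0, 0], 1],
    [[0.02, -0.11, -0.05], [0, 0, 0], 1],
    [[0.02, -0.01, -0.1], [0, 0, 0], 1],
    [[0, 0, -0.1], [0, 0, 0], 1],
    [[0, 0, 0], [0, 0, 0], 1],
  ],
)

```text
time_s: 2.6
tcp_pos: [550.4, -321.2, 206.4]
ee_rot: [0.983, 0.184, -0.004, -0.005]
ft_force: [-1.4, 0.1, -1.5]
width: 85.4
```

Run:
```python
from m import *
o=env.get_obs(); print(o['tcp_pos'],o['ee_rot'],o['ft_force'])
for n in('scene','top'): grab(n,n+'1')
a=cv2.imread('pics/scene1.png')[110:230,150:310];b=cv2.imread('pics/top1.png')[150:270,230:390]
cv2.imwrite('pics/v1.png',np.hstack([cv2.resize(a,None,fx=2.5,fy=2.5,interpolation=cv2.INTER_CUBIC),cv2.resize(b,None,fx=2.5,fy=2.5,interpolation=cv2.INTER_CUBIC)]))
```

```text
[ 550.43845323 -321.18277584  206.38324386] [ 0.9829799   0.18358568 -0.00407334 -0.005497  ] [-1.41678174  0.13593827 -1.46962178]
```

View pics/v1.png

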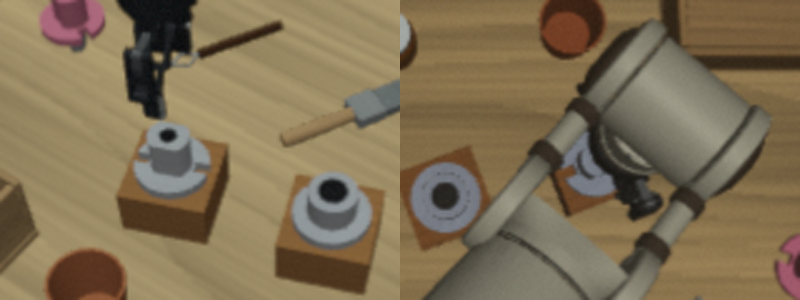

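Request:
play_rows(
  rows=[
    [[0.01, -0.02, 0], [0, 0, 0], 1],
    [[0, 0, -0.04], [0, 0, 0], 1],
    [[0, 0, 0], [0, 0, 0], 1],
    [[0, 0, 0], [0, 0, 0], 1],
  ],
)

```text
time_s: 3.03
tcp_pos: [556.0, -330.5, 202.4]
ee_rot: [0.983, 0.183, -0.0, -0.0]
ft_force: [-0.4, 0.5, 0.0]
width: 85.5
```

Request:
play_rows(
  rows=[
    [[-0.007, 0.011, -0.08], [0, 0, 0], 1],
    [[0, 0, -0.08], [0, 0, 0], 1],
    [[0, 0, -0.06], [0, 0, 0], 1],
    [[0, 0, -0.04], [0, 0, 0], 1],
    [[0, 0, -0.04], [0, 0, 0], 1],
    [[0, 0, -0.03], [0, 0, 0], 1],
    [[0, 0, 0], [0, 0, 0], 1],
    [[0, 0, 0], [0, 0, 0], 1],
  ],
)

```text
time_s: 3.7
tcp_pos: [554.1, -327.6, 103.6]
ee_rot: [0.983, 0.183, 0.0, 0.0]
ft_force: [-0.5, -1.0, -0.5]
width: 85.5
```

Run:
```python
from m import *
o=env.get_obs(); print(o['tcp_pos'],o['ee_rot'],o['ft_force'])
d=grab('scene','scene2')
cv2.imwrite('pics/v2.png',cv2.resize(d['image'][120:220,170:290,::-1],None,fx=5,fy=5,interpolation=cv2.INTER_CUBIC))
```

```text
[ 554.05074376 -327.59940319  103.55576754] [9.83066600e-01 1.83248593e-01 6.78643483e-05 9.17376175e-05] [-0.46023874 -0.95429832 -0.45193051]
```

View pics/v2.png

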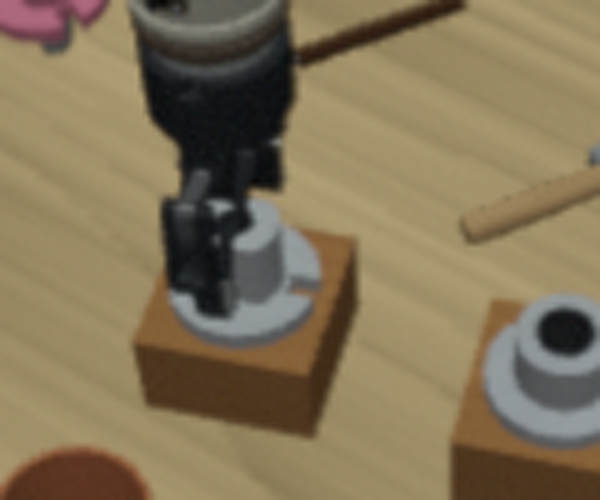

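Request:
play_rows(
  rows=[
    [[0, 0, -0.01], [0, 0, 0], 1],
    [[0, 0, 0], [0, 0, 0], 0.7],
    [[0, 0, 0], [0, 0, 0], 0.5],
    [[0, 0, 0], [0, 0, 0], 0.3],
    [[0, 0, 0], [0, 0, 0], 0.2],
    [[0, 0, 0], [0, 0, 0], 0.2],
    [[0, 0, 0], [0, 0, 0], 0.2],
    [[0, 0, 0], [0, 0, 0], 0.2],
    [[0, 0, 0], [0, 0, 0], 0.2],
  ],
  grip_force=60,
)

```text
time_s: 4.5
tcp_pos: [554.3, -327.6, 100.7]
ee_rot: [0.983, 0.183, 0.0, 0.0]
ft_force: [2.0, 0.4, 2.5]
width: 35.5
```

Request:
play_rows(
  rows=[
    [[0, 0, 0], [0, 0, 0], 0],
    [[0, 0, 0.02], [0, 0, 0], 0],
    [[0, 0, 0.03], [0, 0, 0], 0],
    [[0, 0, 0.06], [0, 0, 0], 0],
    [[0, 0, 0.1], [0, 0, 0], 0],
    [[0, 0, 0.1], [0, 0, 0], 0],
    [[0, 0, 0.1], [0, 0, 0], 0],
    [[0, 0, 0.1], [0, 0, 0], 0],
    [[0, 0, 0], [0, 0, 0], 0],
    [[0, 0, 0], [0, 0, 0], 0],
  ],
  grip_force=80,
)

```text
time_s: 5.33
tcp_pos: [554.3, -328.0, 254.9]
ee_rot: [0.983, 0.183, 0.001, 0.001]
ft_force: [0.2, -0.7, -6.4]
width: 35.1
```

Run:
```python
from m import *
o=env.get_obs(); print(o['tcp_pos'],o['ee_rot'],o['ft_force'],o['wrist_torque'],o['width'])
d=grab('scene','scene3')
cv2.imwrite('pics/v3.png',cv2.resize(d['image'][70:210,160:290,::-1],None,fx=4,fy=4,interpolation=cv2.INTER_CUBIC))
```

```text
[ 554.28820443 -328.02597211  254.92088539] [9.83077878e-01 1.83180579e-01 9.23488972e-04 1.38109164e-03] [ 0.16482492 -0.66227735 -6.35792321] [ 0.03062507  0.02160226 -0.04570001] 35.05400057760804
```

View pics/v3.png

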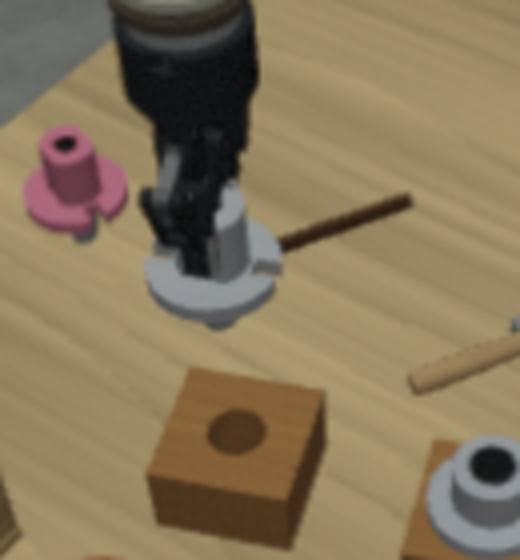

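Request:
play_rows(
  rows=[
    [[0, 0.05, 0.04], [0, 0, 0], 0],
    [[0.005, 0.1, 0], [0, 0, -0.01], 0],
    [[0.005, 0.1, 0], [0, 0, -0.01], 0],
    [[0.005, 0.1, 0], [0, 0, -0.01], 0],
    [[0.005, 0.1, 0], [0, 0, -0.01], 0],
    [[0.005, 0.1, 0], [0, 0, -0.01], 0],
    [[0.005, 0.1, 0], [0, 0, -0.01], 0],
    [[0.005, 0.1, 0], [0, 0, -0.01], 0],
    [[0.005, 0.1, 0], [0, 0, -0.01], 0],
    [[0.005, 0.1, 0], [0, 0, -0.01], 0],
  ],
)

```text
time_s: 6.22
tcp_pos: [565.4, -40.5, 261.4]
ee_rot: [0.999, 0.042, -0.003, -0.001]
ft_force: [1.0, 0.2, -5.3]
width: 35.4
```

Request:
play_rows(
  rows=[
    [[0.005, 0.1, 0], [0, 0, -0.01], 0],
    [[0.005, 0.1, 0], [0, 0, -0.01], 0],
    [[0.005, 0.1, 0], [0, 0, -0.01], 0],
    [[0.005, 0.1, 0], [0, 0, -0.01], 0],
    [[0, 0.1, 0], [0, 0, 0], 0],
    [[0, 0.05, 0], [0, 0, 0], 0],
    [[0, 0.03, 0], [0, 0, 0], 0],
    [[0, 0, 0], [0, 0, 0], 0],
    [[0, 0, 0], [0, 0, 0], 0],
    [[0, 0, 0], [0, 0, 0], 0],
  ],
)

```text
time_s: 7.05
tcp_pos: [573.1, 130.3, 264.2]
ee_rot: [1.0, -0.02, -0.001, 0.0]
ft_force: [0.4, -0.5, -6.0]
width: 35.1
```

Run:
```python
from m import *
o=env.get_obs(); q=o['ee_rot'];print(o['tcp_pos'],q,2*np.arctan2(q[1],q[0]),o['ft_force'],o['wrist_torque'],o['width'])
d=grab('scene','scene4')
T=grab('top','top4')
cv2.imwrite('pics/v4.png',np.hstack([cv2.resize(d['image'][180:320,320:450,::-1],None,fx=4,fy=4,interpolation=cv2.INTER_CUBIC)[:520],cv2.resize(T['image'][140:270,80:150,::-1],None,fx=4,fy=4,interpolation=cv2.INTER_CUBIC)]))
```

```text
[573.06022132 130.27319098 264.19701756] [ 9.99789393e-01 -2.04956283e-02 -9.53065323e-04  4.37036961e-04] -0.04099414946683269 [ 0.44316636 -0.45573744 -5.99717666] [ 0.03914423 -0.00734621 -0.01384223] 35.08960696675474
```

View pics/v4.png

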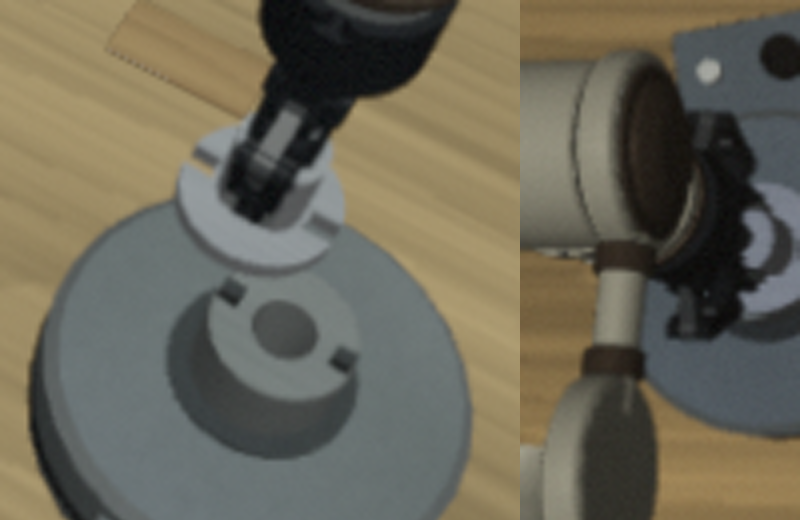

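Request:
play_rows(
  rows=[
    [[0.005, 0.06, 0], [0, 0, -0.003], 0],
    [[0, 0.05, 0], [0, 0, 0], 0],
    [[0, 0.034, 0], [0, 0, 0], 0],
    [[0, 0, 0], [0, 0, 0], 0],
    [[0, 0, 0], [0, 0, 0], 0],
    [[0, 0, 0], [0, 0, 0], 0],
    [[0, 0, 0], [0, 0, 0], 0],
  ],
)

```text
time_s: 7.73
tcp_pos: [575.0, 173.9, 265.3]
ee_rot: [1.0, -0.025, 0.0, 0.0]
ft_force: [-0.3, 0.2, -5.5]
width: 35.5
```

Run:
```python
from m import *
f=[env.get_obs()['ft_force']]
o=env.get_obs(); q=o['ee_rot'];print(o['tcp_pos'],q,2*np.arctan2(q[1],q[0]),o['ft_force'],o['wrist_torque'],o['width'])
d=grab('scene','scene5')
T=grab('top','top5')
cv2.imwrite('pics/v5.png',np.hstack([cv2.resize(d['image'][180:320,320:450,::-1],None,fx=4,fy=4,interpolation=cv2.INTER_CUBIC)[:520],cv2.resize(T['image'][140:270,80:150,::-1],None,fx=4,fy=4,interpolation=cv2.INTER_CUBIC)]))
```

```text
[574.99894595 173.87904987 265.32273815] [ 9.99686087e-01 -2.50533811e-02  1.61910466e-05  2.36898097e-04] -0.050112006770301115 [-0.27033879  0.16924613 -5.47371939] [-0.02455684  0.03563908 -0.06918484] 35.459930020691786
```

View pics/v5.png

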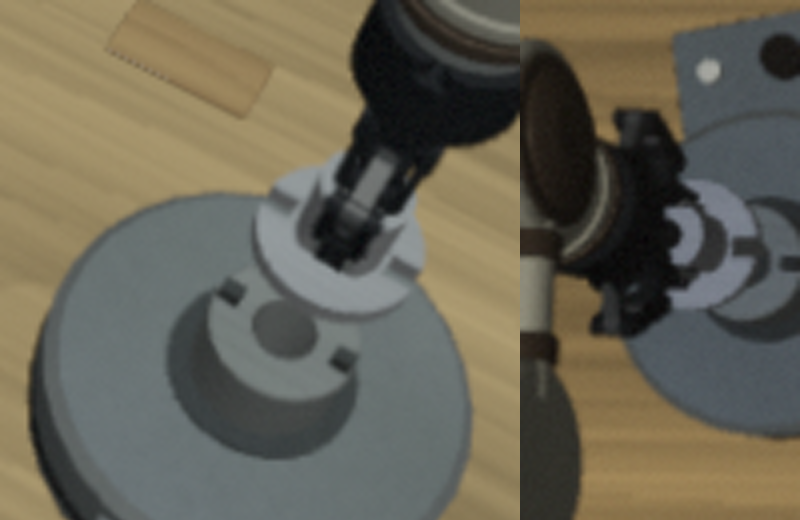

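Request:
play_rows(
  rows=[
    [[0, -0.001, -0.05], [0, 0, 0], 0],
    [[0, 0, -0.05], [0, 0, 0], 0],
    [[0, 0, -0.05], [0, 0, 0], 0],
    [[0, 0, -0.03], [0, 0, 0], 0],
    [[0, 0, -0.03], [0, 0, 0], 0],
    [[0, 0, -0.01], [0, 0, 0], 0],
    [[0, 0, -0.01], [0, 0, 0], 0],
    [[0, 0, 0], [0, 0, 0], 0],
    [[0, 0, 0], [0, 0, 0], 0],
  ],
)

```text
time_s: 8.58
tcp_pos: [575.3, 174.5, 197.0]
ee_rot: [1.0, -0.025, 0.001, -0.0]
ft_force: [0.1, -0.1, -5.4]
width: 35.3
```

Request:
play_rows(
  rows=[
    [[0, 0, -0.008], [0, 0, 0], 0],
    [[0, 0, 0], [0, 0, 0], 0],
    [[0, 0, 0], [0, 0, 0], 0],
  ],
)

```text
time_s: 8.83
tcp_pos: [575.0, 174.5, 194.1]
ee_rot: [1.0, -0.025, 0.0, -0.0]
ft_force: [0.2, 1.2, -5.1]
width: 35.2
```

Run:
```python
from m import *
o=env.get_obs(); q=o['ee_rot'];print(o['tcp_pos'],2*np.arctan2(q[1],q[0]),o['ft_force'],o['wrist_torque'],o['width'])
d=grab('scene','scene6')
cv2.imwrite('pics/v6.png',cv2.resize(d['image'][210:320,330:450,::-1],None,fx=5,fy=5,interpolation=cv2.INTER_CUBIC))
```

```text
[574.96504422 174.4762042  194.10820052] -0.04921521082193791 [ 0.22356239  1.22154826 -5.08780817] [ 0.02671076 -0.07196542 -0.00132228] 35.2042283203628
```

View pics/v6.png

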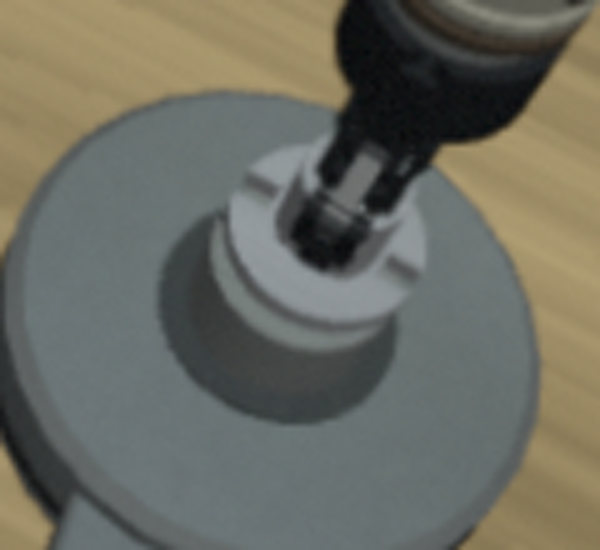

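Request:
play_rows(
  rows=[
    [[-0.001, -0.002, -0.004], [0, 0, 0], 0],
    [[0, 0, -0.004], [0, 0, 0], 0],
    [[0, 0, -0.004], [0, 0, 0], 0],
    [[0, 0, -0.004], [0, 0, 0], 0],
    [[0, 0, -0.004], [0, 0, 0], 0],
    [[0, 0, 0], [0, 0, 0], 0],
    [[0, 0, 0], [0, 0, 0], 0],
  ],
)

```text
time_s: 9.47
tcp_pos: [574.5, 173.8, 187.8]
ee_rot: [1.0, -0.025, -0.0, 0.0]
ft_force: [0.6, -0.6, -4.5]
width: 35.0
```

Request:
play_rows(
  rows=[
    [[0, 0, -0.003], [0, 0, 0], 0],
    [[0, 0, -0.002], [0, 0, 0], 0],
    [[0, 0, 0], [0, 0, 0], 0],
  ],
)

```text
time_s: 9.72
tcp_pos: [574.5, 173.8, 186.2]
ee_rot: [1.0, -0.025, -0.0, 0.0]
ft_force: [-0.1, -0.2, -5.5]
width: 35.1
```

Chuck underside ≈145.5, at dog level, no contact force yet. Small steps.

Request:
play_rows(
  rows=[
    [[0, 0, -0.003], [0, 0, 0], 0],
    [[0, 0, 0], [0, 0, 0], 0],
  ],
)

```text
time_s: 9.88
tcp_pos: [574.5, 173.8, 185.3]
ee_rot: [1.0, -0.025, -0.0, 0.0]
ft_force: [0.2, 0.3, -5.5]
width: 35.1
```

Request:
play_rows(
  rows=[
    [[0, 0, -0.003], [0, 0, 0], 0],
    [[0, 0, 0], [0, 0, 0], 0],
  ],
)

```text
time_s: 10.05
tcp_pos: [574.5, 173.8, 184.4]
ee_rot: [1.0, -0.025, -0.0, 0.0]
ft_force: [-0.5, -0.0, -5.5]
width: 35.3
```

Request:
play_rows(
  rows=[
    [[0, 0, -0.003], [0, 0, 0], 0],
    [[0, 0, 0], [0, 0, 0], 0],
  ],
)

```text
time_s: 10.22
tcp_pos: [574.5, 173.8, 183.5]
ee_rot: [1.0, -0.025, -0.0, 0.0]
ft_force: [-1.1, -0.1, -4.9]
width: 35.4
```

Request:
play_rows(
  rows=[
    [[0, 0, -0.003], [0, 0, 0], 0],
    [[0, 0, 0], [0, 0, 0], 0],
  ],
)

```text
time_s: 10.38
tcp_pos: [574.5, 173.9, 182.6]
ee_rot: [1.0, -0.025, -0.0, 0.0]
ft_force: [0.1, 0.5, -4.2]
width: 35.2
```

Request:
play_rows(
  rows=[
    [[0, 0, -0.003], [0, 0, 0], 0],
    [[0, 0, 0], [0, 0, 0], 0],
  ],
)

```text
time_s: 10.55
tcp_pos: [574.6, 173.9, 181.8]
ee_rot: [1.0, -0.025, 0.0, -0.0]
ft_force: [-0.5, -1.5, -5.8]
width: 35.4
```

Request:
play_rows(
  rows=[
    [[0, 0, -0.003], [0, 0, 0], 0],
    [[0, 0, 0], [0, 0, 0], 0],
  ],
)

```text
time_s: 10.72
tcp_pos: [574.7, 173.9, 181.8]
ee_rot: [1.0, -0.025, 0.0, -0.0]
ft_force: [-1.7, -0.3, 0.3]
width: 35.2
```

Run:
```python
from m import *
d=grab('scene','scene7')
cv2.imwrite('pics/v7.png',cv2.resize(d['image'][225:305,345:435,::-1],None,fx=7,fy=7,interpolation=cv2.INTER_CUBIC))
```

```text
(no output)
```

View pics/v7.png

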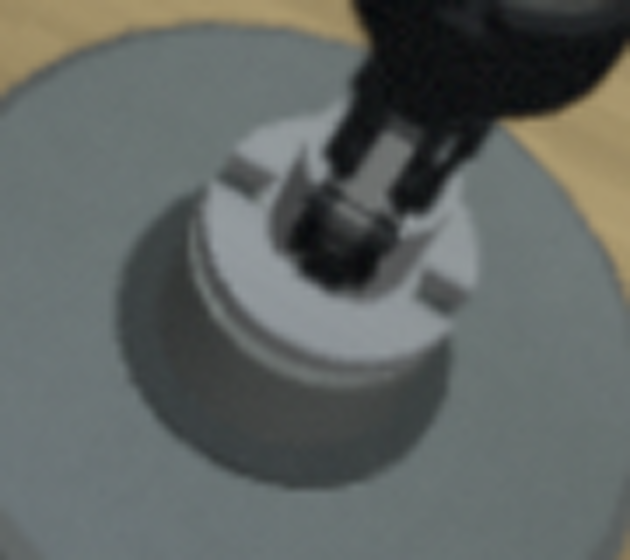

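Request:
play_rows(
  rows=[
    [[0, 0, -0.002], [0, 0, 0], 0],
    [[0, 0, 0], [0, 0, 0], 0],
  ],
)

```text
time_s: 10.93
tcp_pos: [574.7, 173.9, 181.7]
ee_rot: [1.0, -0.025, 0.0, -0.0]
ft_force: [-4.4, 0.3, 4.9]
width: 35.0
```

Request:
play_rows(
  rows=[
    [[0, 0, -0.003], [0, 0, 0], 0],
    [[0, 0, 0], [0, 0, 0], 0],
  ],
)

```text
time_s: 11.1
tcp_pos: [574.8, 173.9, 180.8]
ee_rot: [1.0, -0.025, 0.0, -0.0]
ft_force: [-4.4, -1.1, 5.6]
width: 35.2
```

Request:
play_rows(
  rows=[
    [[0, 0, -0.003], [0, 0, 0], 0],
    [[0, 0, 0], [0, 0, 0], 0],
  ],
)

```text
time_s: 11.27
tcp_pos: [574.8, 173.9, 179.9]
ee_rot: [1.0, -0.025, 0.0, -0.0]
ft_force: [-5.2, -0.4, 6.3]
width: 35.3
```

Request:
play_rows(
  rows=[
    [[-0.002, 0, -0.002], [0, 0, 0], 0],
    [[0, 0, 0], [0, 0, 0], 0],
  ],
)

```text
time_s: 11.43
tcp_pos: [574.7, 173.9, 179.7]
ee_rot: [1.0, -0.025, 0.001, -0.0]
ft_force: [-3.5, -1.1, 5.9]
width: 35.2
```

Request:
play_rows(
  rows=[
    [[0, 0, -0.003], [0, 0, 0], 0],
    [[0, 0, 0], [0, 0, 0], 0],
  ],
)

```text
time_s: 11.6
tcp_pos: [574.7, 173.8, 179.0]
ee_rot: [1.0, -0.025, 0.001, -0.0]
ft_force: [-3.4, -0.8, 7.2]
width: 35.3
```

Request:
play_rows(
  rows=[
    [[-0.002, 0, -0.003], [0, 0, 0], 0],
    [[0, 0, 0], [0, 0, 0], 0],
  ],
)

```text
time_s: 11.77
tcp_pos: [574.6, 173.8, 178.6]
ee_rot: [1.0, -0.025, 0.002, -0.0]
ft_force: [-2.1, -1.1, 8.4]
width: 35.2
```

Request:
play_rows(
  rows=[
    [[0, 0, -0.003], [0, 0, 0], 0],
    [[0, 0, 0], [0, 0, 0], 0],
  ],
)

```text
time_s: 11.93
tcp_pos: [574.7, 173.8, 177.9]
ee_rot: [1.0, -0.025, 0.002, 0.0]
ft_force: [-3.6, -2.0, 9.4]
width: 35.0
```

Request:
play_rows(
  rows=[
    [[0, 0, -0.002], [0, 0, 0], 0],
    [[0, 0, 0], [0, 0, 0], 0],
  ],
)

```text
time_s: 12.1
tcp_pos: [574.8, 173.7, 177.4]
ee_rot: [1.0, -0.025, 0.002, 0.0]
ft_force: [-3.1, -1.7, 9.3]
width: 35.3
```

Request:
play_rows(
  rows=[
    [[0, 0, -0.002], [0, 0, 0], 0],
    [[0, 0, 0], [0, 0, 0], 0],
  ],
)

```text
time_s: 12.27
tcp_pos: [574.9, 173.7, 176.9]
ee_rot: [1.0, -0.025, 0.002, 0.0]
ft_force: [-3.0, -1.4, 9.3]
width: 35.2
```

Request:
play_rows(
  rows=[
    [[0, 0, -0.002], [0, 0, 0], 0],
    [[0, 0, 0], [0, 0, 0], 0],
  ],
)

```text
time_s: 12.43
tcp_pos: [574.9, 173.7, 176.8]
ee_rot: [1.0, -0.025, 0.002, 0.0]
ft_force: [-3.8, -1.9, 12.1]
width: 34.9
```

Request:
play_rows(
  rows=[
    [[0, 0, -0.002], [0, 0, 0], 0],
    [[0, 0, 0], [0, 0, 0], 0],
  ],
)

```text
time_s: 12.6
tcp_pos: [575.0, 173.7, 176.8]
ee_rot: [1.0, -0.025, 0.002, 0.0]
ft_force: [-5.1, -2.3, 14.7]
width: 35.0
```

Run:
```python
from m import *
o=env.get_obs(); q=o['ee_rot'];print(o['tcp_pos'],q,o['ft_force'],o['wrist_torque'],o['width'])
d=grab('scene','scene8')
cv2.imwrite('pics/v8.png',cv2.resize(d['image'][225:305,345:435,::-1],None,fx=7,fy=7,interpolation=cv2.INTER_CUBIC))
```

```text
[574.95343412 173.67981272 176.81145901] [ 9.99694832e-01 -2.46111264e-02  2.12717895e-03  1.03446013e-04] [-5.08311447 -2.26321951 14.67136573] [-0.3349801   1.53582172 -0.00597131] 35.03425422759542
```

View pics/v8.png

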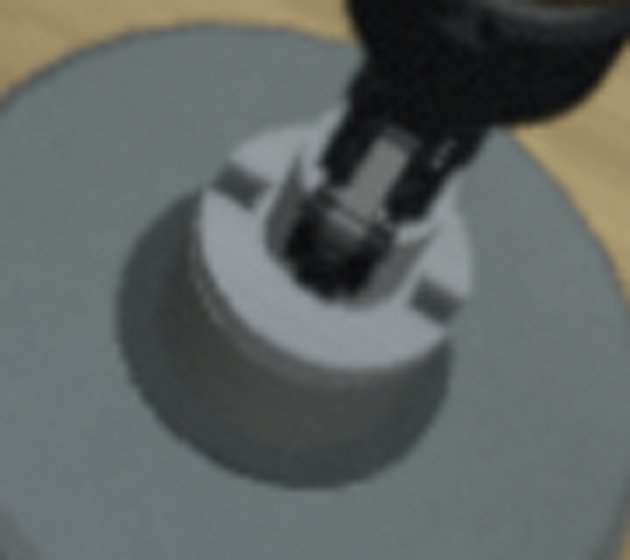

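Request:
play_rows(
  rows=[
    [[0, 0, 0.003], [0, 0, 0], 0],
    [[0, 0, 0], [0, 0, 0], 0.5],
    [[0, 0, 0], [0, 0, 0], 0.8],
    [[0, 0, 0], [0, 0, 0], 1],
    [[0, 0, 0], [0, 0, 0], 1],
    [[0, 0, 0], [0, 0, 0], 1],
    [[0, 0, 0], [0, 0, 0], 1],
    [[0, 0, 0], [0, 0, 0], 1],
    [[0, 0, 0], [0, 0, 0], 1],
  ],
)

```text
time_s: 13.4
tcp_pos: [573.4, 173.8, 173.7]
ee_rot: [1.0, -0.025, -0.0, 0.0]
ft_force: [-0.7, 0.2, -0.0]
width: 85.3
```

Request:
play_rows(
  rows=[
    [[0.002, 0, 0.03], [0, 0, 0], 1],
    [[0, 0, 0.06], [0, 0, 0], 1],
    [[0, 0, 0.1], [0, 0, 0], 1],
    [[0, 0, 0.1], [0, 0, 0], 1],
    [[0, 0, 0.1], [0, 0, 0], 1],
    [[0, -0.1, 0.05], [0, 0, 0], 1],
    [[0, -0.12, 0], [0, 0, 0], 1],
    [[0, -0.12, 0], [0, 0, 0], 1],
    [[0, -0.12, 0], [0, 0, 0], 1],
    [[0, -0.12, 0], [0, 0, 0], 1],
  ],
)

```text
time_s: 14.23
tcp_pos: [573.9, -1.6, 306.9]
ee_rot: [1.0, -0.024, 0.001, 0.0]
ft_force: [0.2, 0.3, -0.6]
width: 85.1
```

Request:
play_rows(
  rows=[
    [[0, -0.1, 0], [0, 0, 0], 1],
    [[0, -0.05, 0], [0, 0, 0], 1],
    [[0, 0, 0], [0, 0, 0], 1],
    [[0, 0, 0], [0, 0, 0], 1],
  ],
)

```text
time_s: 14.57
tcp_pos: [574.0, -45.6, 306.4]
ee_rot: [1.0, -0.025, 0.0, -0.0]
ft_force: [0.4, 0.6, 0.3]
width: 85.3
```

Run:
```python
from m import *
S=grab('scene','scene9');T=grab('top','top9')
cv2.imwrite('pics/v9.png',np.hstack([cv2.resize(S['image'][225:305,345:435,::-1],(450,400),interpolation=cv2.INTER_CUBIC),cv2.resize(T['image'][170:240,100:170,::-1],(350,400),interpolation=cv2.INTER_CUBIC)]))
for z in(193,):
    print(proj(S,(574.5,173.5,z)),proj(T,(574.5,173.5,z)))
a=proj(S,(574.5,173.5,193));b=proj(T,(574.5,173.5,193))
h1=hole(S,*a,thr=70);h2=hole(T,*b,thr=70);print(h1,h2,tri(ray(S,*h1[:2]),ray(T,*h2[:2])))
```

```text
(np.float64(398.25013802748845), np.float64(249.04262130724047)) (np.float64(128.74587988890468), np.float64(202.51965787214826))Traceback (most recent call last):
  File "<stdin>", line 7, in <module>
  File "m.py", line 9, in hole
    k=min(best,key=cv2.contourArea); e=cv2.fitEllipse(k)
ValueError: min() iterable argument is empty
```

View pics/v9.png

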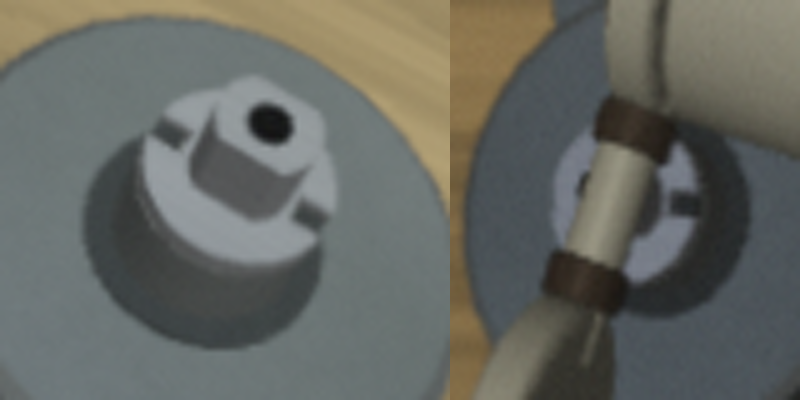

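View pics/scene9.png

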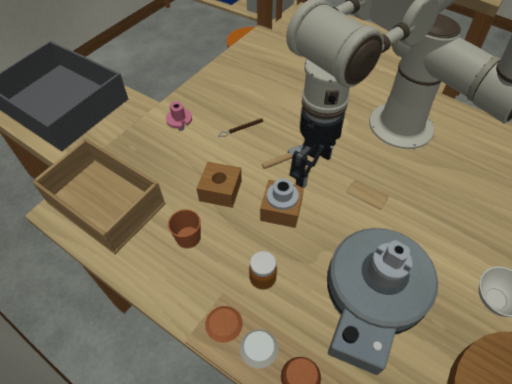

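Request:
play_rows(
  rows=[
    [[-0.02, -0.12, 0], [0, 0, 0], 1],
    [[-0.02, -0.12, 0], [0, 0, 0], 1],
    [[-0.02, -0.12, 0], [0, 0, 0], 1],
    [[-0.02, -0.12, 0], [0, 0, 0], 1],
    [[-0.02, -0.12, 0], [0, 0, 0], 1],
    [[0, -0.05, 0], [0, 0, 0], 1],
    [[0, 0, 0], [0, 0, 0], 1],
    [[0, 0, 0], [0, 0, 0], 1],
    [[0, 0, 0], [0, 0, 0], 1],
  ],
)

```text
time_s: 15.42
tcp_pos: [544.5, -238.3, 305.9]
ee_rot: [1.0, -0.024, 0.0, -0.0]
ft_force: [0.1, -0.9, -0.3]
width: 85.3
```

Run:
```python
from m import *
S=grab('scene','scene10');T=grab('top','top10')
a=(345+270/5-.5,225+123/5-.5);b=proj(T,(574.5,173.5,192.5))
cv2.imwrite('pics/v10.png',cv2.resize(T['image'][160:240,90:190,::-1],None,fx=6,fy=6,interpolation=cv2.INTER_CUBIC));print(b)
for th in(50,70):
    h1=hole(S,*a,thr=th,w=5)
    try:
        h2=hole(T,*b,thr=th,w=5);print(h1,h2,tri(ray(S,*h1[:2]),ray(T,*h2[:2])))
    except Exception as e:print(h1,onz(S,*h1[:2],192.5),e)
```

```text
(np.float64(128.81064676387518), np.float64(202.54222656433188))
(398.6023564338684, 249.39126873016357, 6.361137390136719, 8.003182411193848, 50) (128.66193056106567, 202.62384700775146, 6.156180381774902, 6.22969388961792, 50) (array([574.27247457, 174.2898812 , 191.96913372]), np.float64(0.40236251082221325))
(398.5875611305237, 249.37874126434326, 7.015481472015381, 8.686110496520996, 70) (128.6917119026184, 202.6170916557312, 6.840202331542969, 6.955545425415039, 70) (array([574.28148012, 174.22997798, 191.97698974]), np.float64(0.45163098568021864))
```

View pics/v10.png

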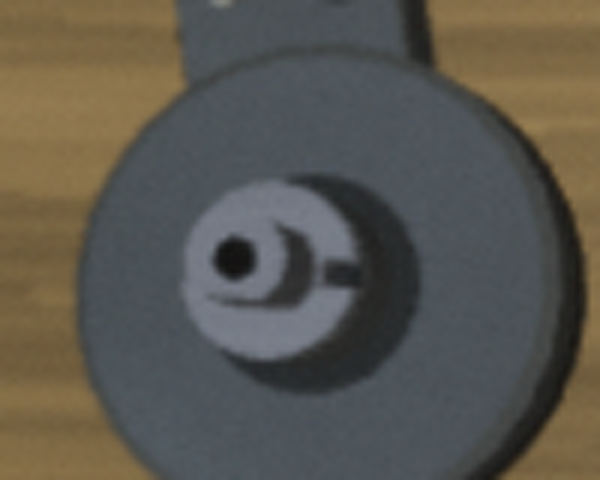

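Run:
```python
from plant import env
print(env.hand_in()); print(env.get_obs()['time_s'])
```

```text
the job is handed in; nothing more can be done
None
the job is handed in; nothing more can be done
```

I lifted the slotted chuck out of its block and turned it to the dog angle I had measured in both views (1.520 rad). The slots went straight over the dogs, so no search turn was needed. I pressed it past the ejector pin until it stopped, let go, backed clear and handed in at about 15.5 s. The hand-in reports no verdict.

- **Seated height:** the tool height at the stop matched home to within about 0.1 mm. The two-view triangulation shows the spigot top rose 75.6 mm, where 76 mm was expected.
- **Centring:** the spigot hole lies about 0.7 mm from the bore centre I measured at the start, which is within the calibration error.
- **Force:** the highest vertical reading was 14.7 N at the wrist, with about 5 N sideways. That is roughly 20 N on the spindle once the chuck's weight is added, against the 40 N limit.
- **Other objects:** the last overview picture showed the plain chuck, jar and pot apparently where they started. I checked this by eye and did not measure it again.
- **Disagreements:** there was a small one in height (0.4 mm) and a steady sideways force of 3–5 N along x while pressing. I eased that with two 0.6 mm corrections, but it did not go away until I released the chuck.

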